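# Ready the reel winder: hang the brake weight, shift the gear lever

## Task

Get the bench reel winder ready to run: first hang the steel brake weight by its loop handle on the winder's hook and let go of it. Only then guide the gear lever through its zigzag gate, out of the slot it is parked in, through the middle slot, and fully home to the closed end of the last slot. Leave the other things on the bench where they are.

Things in the scene. Friction and masses are not known exactly. Their poses are not given: they have to be found in the camera images.
- winder: Bolted-down reel winder; origin on the bench, +x away from the robot at yaw 0, yaw within 0.3. In its frame (mm): base plate x -90..160, y -180..180, 12 thick; blue gearbox x -75..75, y -165..5, its flat top (z 111) is the steel gate plate; hook on the +y half; low bare reel x 55..155, y 20..100, z up to 116.
- gate_centre (a point): Middle of the zigzag slot (15 mm wide) on the gate plate's top. Slot centre line from here in the winder's x, y (mm): first slot (-20,28) to (20,28); across to (20,0); middle slot back to (-20,0); last slot across to its closed end (-20,-28). So from park the lever moves +x, -y, -x, -y, stopped by the slot's wall at each corner.
- lever_knob (a point): Centre of the black 42 mm ball on the gear lever, a 10 mm steel rod standing up through the slot. Pivot 99 mm straight below gate_centre; knob 190 mm from the pivot, so it travels twice as far as the rod at the plate: about 39 mm either side in x, 54 mm in y, at 190 to 202 mm height. Needs 2 to 4 N at the knob; stays where it is left.
- shift_fore (a joint): Lever tilt (rad), positive towards the winder's +x; about -0.21 at the slots' near ends, +0.21 at their far ends, 0.025 of play. Knob x from gate_centre = 190 mm * cos(shift_side) * sin(shift_fore). Starts at -0.20 to -0.04.
- shift_side (a joint): Lever tilt (rad), positive towards the winder's +y; about 0.29 in the first slot (start), 0 in the middle slot, -0.29 at the closed end of the last slot, 0.025 of play. Knob y from gate_centre = 190 mm * sin(shift_side).
- weight_loop (a point): Middle of the handle bar of the brake weight: dark steel cylinder 50 mm across, 45 high, 0.45 to 0.85 kg, with a rigid upright loop, 113 mm high in all. Bar 10 mm thick, along the point's y, 108 mm above the underside. Loop 56 mm wide outside along y (two upright straps, 14 mm wide in x, 6 thick), clear inside 44 wide, 57 high. Left or right of the winder; yaw within 0.6.
- hook_seat (a point): Lowest point of the hook's throat, on top of the 10 mm rod, 171 mm above the bench; a hung bar's centre is 5 mm higher. The hook points to the winder's -x: tip 25 mm to the -x side, its top 20 mm above this point; to +x the rod climbs 12 mm to its upright 75 mm away. Bring the loop over the tip from the -x side, bar along the winder's y, then lower.
- spool_a_mid (a point): Empty black flanged spool, 80 mm across, 70 mm tall; a bystander. Point at its centre, half-way up.
- spool_b_mid (a point): Empty white flanged spool, 64 mm across, 50 mm tall; a bystander. Point at its centre, half-way up.
- spool_c_mid (a point): Empty light wooden flanged spool, 60 mm across, 45 mm tall; a bystander. Point at its centre, half-way up.
- carton_mid (a point): Cardboard carton, 140 x 90 x 60 mm (x, y, z); a bystander. Point at its centre, half-way up.
- case_mid (a point): Black plastic tool case, 160 x 100 x 65 mm (x, y, z) with a small grip to 76 mm; a bystander. Point at its centre, half-way up.
- flask_mid (a point): White bottle with a cap, 60 mm across, 130 mm tall; a bystander. Point at its centre, half-way up.
- tape_mid (a point): Roll of tape lying flat, 84 mm across, 25 mm tall; a bystander. Point at its centre, half-way up.
Not all that is in view belongs to the job. What is shaped like the part that bears weight_loop but orange or red is not meant.

How it is judged:
On the way, in this order (a step that is already met when the one before it is completed fails the run):
1. the weight hangs from the hook by its loop, released, with the lever still in its first slot (distance between weight_loop and hook_seat below 0.022 m and angle between weight_loop's own z axis and vertical below 0.25 rad and contact force between weight and winder above 2 N and contact force between the fingers and weight below 0.1 N and value of joint shift_side above 0.2 rad), for 0.2 s.
2. the lever is in the middle slot (value of joint shift_side between -0.1 and 0.1 rad), for 0.1 s.
At the end, for the whole second after the job is handed in: The weight hangs still from the hook by its loop (the middle of its bar within 22 mm of hook_seat, upright within 0.25 rad, carried by the winder, not held), and the lever rests at the closed end of the last slot (shift_side below -0.24, shift_fore below -0.12) (distance between weight_loop and hook_seat below 0.022 m and angle between weight_loop's own z axis and vertical below 0.25 rad and contact force between weight and winder above 2 N and contact force between the fingers and weight below 0.1 N and linear speed of weight below 0.08 m/s and value of joint shift_side below -0.24 rad and value of joint shift_fore below -0.12 rad and velocity of joint shift_side between -0.1 and 0.1 rad/s); the robot touches nothing.
It fails at once if another thing on the bench is moved more than 30 mm or knocked over (distance of any of spool_a_mid, spool_b_mid, spool_c_mid, carton_mid, case_mid, flask_mid, tape_mid from where it was at the start of the episode above 0.03 m).
It also fails if it takes over 64 s, if anything falls off the work surface, if the arm or the gripper's body presses on something with over 40 N, if the wrist force passes 120 N, or if a joint passes its speed limit or range.

## Robot

A 6-joint arm with a two-finger parallel gripper is mounted at the origin on the work surface. World frame = base frame: x ahead of the robot, y to its left, z up, the work surface at z = 0. Lengths are in m, angles in rad, forces in N, time in s.
With the tool pointing down it reaches from about 0.35 to 0.85 m from the base axis. Payload 8.1 kg.
Tool frame: the origin (TCP) lies at the very end of the fingers, on their centre line; the grasp point (between the pads) lies 19 mm behind it; z points along the fingers, y is the direction in which the jaws open and shut (so a half turn about z gives the same grasp; the last joint's range is limited). The gripper opens to 93 mm and grips with 3 to 60 N. Pads are 15 mm wide; open, the fingers measure 128 mm over their backs; the gripper's body (75 mm by 188 mm) begins 65 mm behind the grasp point.
Start: joints at [-0.085, 0.13, 1.488, -0, 1.523, -0.085], TCP at [0.6, 0, 0.188] pointing down, gripper open.
Joint ranges: [-2.96, 2.96], [-0.89, 2.26], [0.02, 2.5], [-1.34, 4.48], [0, 2.73], [-2.66, 2.66]. Speed limits (rad/s): [2.39, 2.39, 2.79, 3.14, 3.14, 3.14].

## Interface

Orientations are given as a rotation vector (axis times angle).
In Python, from plant import robot gives the robot as it stands.
- The arm moves only by the shell command python3 -m inch 'ROWS' [FORCE]. ROWS is JSON, a list that holds one entry, the list of rows, each a list of 7 numbers: the shift along the tool's x, y, z in cm, then the turn, a rotation vector about the tool's x, y, z in degrees, then the gripper command: -1 is fully open, 1 is shut, values between are in proportion. A call has 1 to 5 rows; each row shifts and turns the commanded pose from where the row before left it, along the tool's axes as they then stand; what a row does not reach is not made up. A row lasts 1/10 s, in which the tool goes at most 50 mm and 8.59 degrees, less where a joint would pass 70% of its speed; a pose out of reach is approached as far as the arm can. A call with a gripper value outside its range is refused whole. The fingers move at their own pace and stop on an object; FORCE is the grip in N (left out, the last holds). Time passes only in rows, so rows that do not move let the fingers close. It gives the time, the measured TCP pose, the force and the opening at its end, in the units of the state.
- robot.read_state(): the state, without advancing time (a new reading comes with each control period).
- robot.read_camera(name): name is "scene" or "side" or "wrist"; returns a dict with "image" (420x560x3 uint8, blue, green, red), "K" (3x3 intrinsics, pixels), "R" (3x3) and "t" (3): a world point X has camera coordinates R X + t; the wrist camera has in their place "tool_from_camera" (4x4, takes a point from camera to tool coordinates, whose origin is the TCP and whose axes are the flange's). Camera axes: x right, y down, z forward; pixel columns grow to the right and rows downward; lengths in m; the calibration is good to about 2 mm. The wrist camera is an equidistant fisheye: a pixel r from the principal point sees the ray r / f radians off the axis. A picture is of the moment at which its call begins: read the wrist's pose just before it. There is no depth.
- robot.close_job(): hands the job in, once; it reports no verdict.
The state is a dict: "t": time; "q": joint angles; "dq": joint speeds; "joint_torque": joint torques, N m; "tool_pos": TCP position; "orientation": TCP orientation; "force": force on the tool from outside, world axes, zero at the start; "wrist_torque": the same for the moment, N m; "opening": finger opening in m.
Only numpy, scipy, OpenCV 4.12 (cv2) and the standard library are available. Lean on these libraries where they do the work, as an engineer would, in place of code of your own. Each camera call takes 0.05 s, during which the arm holds its last target. There are 200 camera calls.

## Working session

There is one attempt and no reset: what is moved stays moved. The work goes in short steps, Python scripts to look and compute and a shell command to move; the robot and the scene stay as the last step left them, time stands still between calls to the robot, and variables do not carry over. Pictures are saved under pics/ and viewed, about 8 in all and at most 12, crops included, and the job is handed in when it is done.

```bash
ls; mkdir -p pics
cat > h.py <<'E'
import numpy as np,cv2
from scipy.spatial.transform import Rotation as Ro
from plant import robot
def ray(c,u,v,st=None):
    K=np.array(c["K"])
    if "R" in c:
        d=np.linalg.inv(K)@[u,v,1.]; R=np.array(c["R"]); return -R.T@np.array(c["t"]), R.T@(d/np.linalg.norm(d))
    x=(u-K[0,2])/K[0,0]; y=(v-K[1,2])/K[1,1]; r=np.hypot(x,y)+1e-12
    d=np.array([x/r*np.sin(r),y/r*np.sin(r),np.cos(r)])
    T=np.eye(4);T[:3,:3]=Ro.from_rotvec(st["orientation"]).as_matrix();T[:3,3]=st["tool_pos"]
    T=T@np.array(c["tool_from_camera"]); return T[:3,3],T[:3,:3]@d
def onz(c,u,v,z,st=None):
    o,d=ray(c,u,v,st); return o+d*(z-o[2])/d[2]
def tri(a,b):
    (o1,d1),(o2,d2)=a,b
    s=np.linalg.lstsq(np.c_[d1,-d2],o2-o1,rcond=None)[0]
    p,q=o1+s[0]*d1,o2+s[1]*d2; return (p+q)/2,np.linalg.norm(p-q)
def proj(c,X,st=None):
    K=np.array(c["K"])
    if "R" in c: p=K@(np.array(c["R"])@X+np.array(c["t"])); return p[:2]/p[2]
    T=np.eye(4);T[:3,:3]=Ro.from_rotvec(st["orientation"]).as_matrix();T[:3,3]=st["tool_pos"]
    T=np.linalg.inv(T@np.array(c["tool_from_camera"])); p=T[:3,:3]@X+T[:3,3]
    th=np.arctan2(np.hypot(p[0],p[1]),p[2]); a=np.arctan2(p[1],p[0])
    return np.array([K[0,2]+K[0,0]*th*np.cos(a),K[1,2]+K[1,1]*th*np.sin(a)])
def grab(n):
    st=robot.read_state(); return robot.read_camera(n),st
E
python3 - <<'E'
from h import *
import pickle
d={n:grab(n) for n in("scene","side","wrist")}
pickle.dump(d,open("d0.pkl","wb"))
for n in d:
    cv2.imwrite(f"pics/0{n}.png",d[n][0]["image"])
    c=d[n][0]; print(n,c["K"],(-np.array(c["R"]).T@c["t"]) if "R" in c else c["tool_from_camera"])
print(d["wrist"][1])
E
```

```text
pics
scene [[411.25560348   0.         278.70727097]
 [  0.         411.25560348 207.90085551]
 [  0.           0.           1.        ]] [1.29923586 0.20682699 0.96395663]
side [[394.12680708   0.         274.02192058]
 [  0.         394.12680708 208.84979018]
 [  0.           0.           1.        ]] [0.18034095 0.98001151 0.95750765]
wrist [[325.1922621    0.         278.73846082]
 [  0.         325.1922621  211.24425159]
 [  0.           0.           1.        ]] [[-3.53370427e-04 -9.57434393e-01 -2.88650754e-01  8.07402622e-02]
 [ 9.99999847e-01 -2.15297123e-04 -5.10088750e-04  2.97475095e-04]
 [ 4.26230837e-04 -2.88650890e-01  9.57434323e-01 -1.96731243e-01]
 [ 0.00000000e+00  0.00000000e+00  0.00000000e+00  1.00000000e+00]]
{'t': 0.1, 'q': array([-8.54163496e-02,  1.31084920e-01,  1.48913493e+00, -3.10471625e-05,
        1.52298998e+00, -8.53953188e-02]), 'dq': array([ 0.00054607, -0.00202921, -0.00181826, -0.00089196,  0.00054968,
       -0.00090049]), 'joint_torque': array([ 2.89806376e-03, -5.61339462e+01, -4.93095982e+01,  7.72326719e-02,
        2.89617141e-02, -2.83941080e-05]), 'tool_pos': array([5.99454881e-01, 4.64948756e-05, 1.86712276e-01]), 'orientation': array([-2.22060234e+00, -2.22055899e+00,  1.67307597e-03]), 'force': array([ 0.36330468, -0.04842325, -0.0333789 ]), 'wrist_torque': array([-0.03801394, -0.04780176, -0.04899413]), 'opening': 0.09276858408516253}
```

View pics/0scene.png

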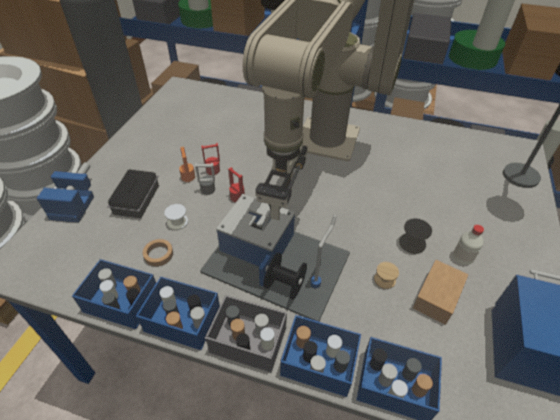

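View pics/0side.png

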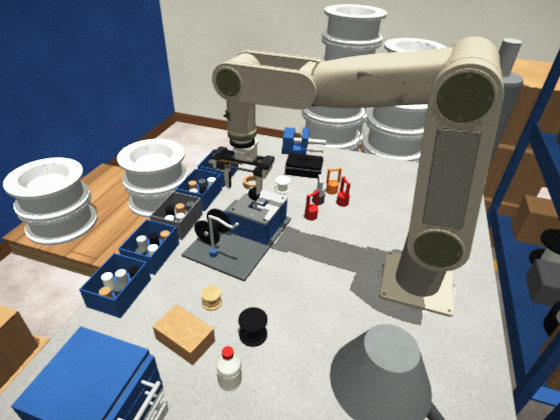

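The scene view shows four loop-handled weights: orange (187,165), red (211,158), red (235,185) and dark steel (205,178). In the side view the steel one is near (320,190), between the orange (333,182) and the red (312,210). I choose the steel one and check it in a close crop. The winder's hook is at scene (325,240) and side (225,215), and the gate and knob are partly under the gripper.

Run:
```python
import cv2,pickle
d=pickle.load(open("d0.pkl","rb"))
a=cv2.resize(d["scene"][0]["image"][135:215,165:265],(400,320),interpolation=cv2.INTER_CUBIC)
b=cv2.resize(d["side"][0]["image"][150:230,280:380],(400,320),interpolation=cv2.INTER_CUBIC)
e=cv2.resize(d["scene"][0]["image"][180:290,210:350],(400,280),interpolation=cv2.INTER_CUBIC)
f=cv2.resize(d["side"][0]["image"][180:280,180:320],(400,280),interpolation=cv2.INTER_CUBIC)
cv2.imwrite("pics/1.png",cv2.vconcat([cv2.hconcat([a,b]),cv2.hconcat([e,f])]))
```

```text
(no output)
```

View pics/1.png

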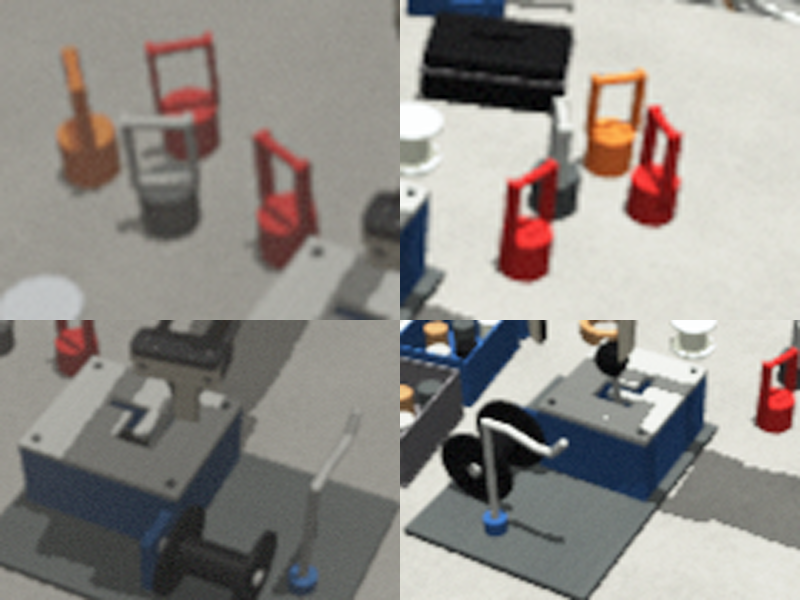

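View pics/0wrist.png

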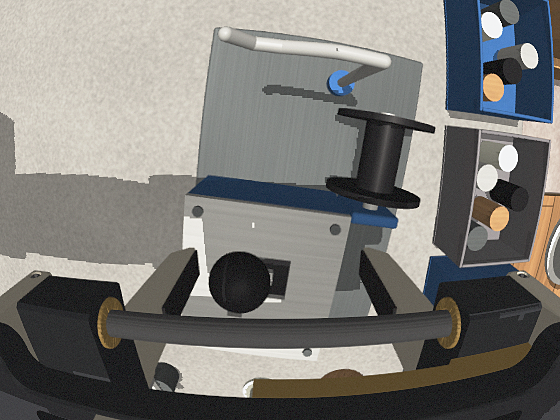

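The crop confirms the steel weight: its bar runs scene (196,165)–(213,165), and in the side view the loop is nearly edge-on at (320,178). The wrist view shows base plate corners at (218,27) and (422,62), the hook tip at (222,33), gate screws at (197,211), (335,229) and (307,352), and the knob at (239,282).

Run:
```python
from h import *
import pickle
np.set_printoptions(precision=4,suppress=True)
d=pickle.load(open("d0.pkl","rb")); S=d["scene"][0];D=d["side"][0];W,st=d["wrist"]
print("steel",tri(ray(S,204.4,164.8),ray(D,320.5,178.5)), onz(S,195.8,165.2,.108),onz(S,213,164.5,.108))
c1=onz(W,218,27,.012,st);c2=onz(W,422,62,.012,st);print("corners",c1,c2,np.linalg.norm(c1-c2),np.arctan2(*(c2-c1)[1::-1]))
print("side corners",onz(D,182.5,255,.012),onz(D,246.5,279.3,.012))
s=[onz(W,u,v,.111,st) for u,v in((197,211),(335,229),(307,352))];print("screws",s)
print("knob",onz(W,239,282,.195,st))
# hook tip: wrist + scene crop(355,410)->, side crop(563,443)
sc=(210+355/2.857,180+(410-320)/2.545); sd=(180+163/2.857,180+(443-320)/2.8)
print("tip",tri(ray(S,*sc),ray(D,*sd)),onz(W,224,33,.185,st)); 
sc=(210+318/2.857,180+(487-320)/2.545); sd=(180+88/2.857,180+(422-320)/2.8)
print("bend",tri(ray(S,*sc),ray(D,*sd)),onz(W,387,62,.183,st))
yaw=np.arctan2(*(s[1]-s[0])[1::-1]);print(yaw)
```

```text
steel (array([ 0.4054, -0.3188,  0.11  ]), np.float64(0.0009769917230507664)) [ 0.4143 -0.3447  0.108 ] [ 0.394 -0.294  0.108]
corners [0.5303 0.1877 0.012 ] [0.7702 0.1547 0.012 ] 0.24214764152034543 -0.1365945035550175
side corners [0.7621 0.1595 0.012 ] [0.5176 0.1878 0.012 ]
screws [array([ 0.5264, -0.0011,  0.111 ]), array([ 0.6501, -0.018 ,  0.111 ]), array([ 0.6302, -0.1613,  0.111 ])]
knob [ 0.5733 -0.025   0.195 ]
tip (array([0.5661, 0.1323, 0.1854]), np.float64(0.002740827168752229)) [0.5665 0.1337 0.185 ]
bend (array([0.6633, 0.1204, 0.1761]), np.float64(0.0034170564824342583)) [0.6674 0.1178 0.183 ]
-0.13561097015376933
```

Checks against the given sizes agree: yaw is about −0.133, the origin about (0.589,−0.002), the hook seat about (0.591,0.129), the gate about (0,−80) in the winder frame, and the steel bar about (0.405,−0.319,0.110) with yaw 0.38 and length 55 mm. I grip the straps from outside with the jaws along the bar, so the hook has a clear way through the loop. First I go up and over to it.

```bash
python3 - <<'E'
from h import *
import pickle
np.set_printoptions(precision=3,suppress=True)
S=pickle.load(open("d0.pkl","rb"))["scene"][0]
B=np.array([.4054,-.3188]);y=np.array([-.371,.929]);x=np.array([.929,.371])
for n,ps in dict(red1=((202,146.2),(217.5,144.5)),red2=((229,168.7),(242,177.5)),orange=((182,147.5),)).items():
    for p in ps:
        q=onz(S,*p,.108)[:2]; print(n,q,"in weight x,y:",(q-B)@x,(q-B)@y)
E
python3 -m inch '[[[0,0,-5,0,0,0,-1],[0,0,-5,0,0,0,-1],[-4,-2.4,0,0,0,0,-1],[-4,-2.4,0,0,0,0,-1],[-4,-2.4,0,0,0,0,-1]]]'
python3 -m inch '[[[-4,-2.4,0,0,0,0,-1],[-4,-2.4,0,0,0,0,-1],[-4,-2.4,0,0,0,0,-1],[-4,-2.4,0,0,0,0,-1],[-4,-2.4,0,0,0,0,-1]]]'
python3 -m inch '[[[0,0,0,0,0,8.5,-1],[0,0,0,0,0,8.5,-1],[0,0,0,0,0,8.5,-1],[0,0,0,0,0,8.5,-1],[0,0,0,0,0,8.5,-1]]]'
python3 -m inch '[[[0,0,0,0,0,8.5,-1],[0,0,0,0,0,8.5,-1],[0,0,0,0,0,8.5,-1],[0,0,0,0,0,0,-1],[0,0,0,0,0,0,-1]]]'
python3 - <<'E'
from h import *
import pickle
c,st=grab("wrist");pickle.dump((c,st),open("d1.pkl","wb"));cv2.imwrite("pics/2.png",c["image"])
print(st["tool_pos"],st["q"],Ro.from_rotvec(st["orientation"]).as_matrix())
for z,y in((.108,-.028),(.108,.028),(.108,0)): print(proj(c,np.array([.4054-.371*y,-.3188+.929*y,z]),st))
E
```

```text
red1 [ 0.318 -0.368] in weight x,y: -0.09919575206067442 -0.013184562949386752
red1 [ 0.293 -0.322] in weight x,y: -0.10534251942715454 0.038515560685536805
red2 [ 0.397 -0.237] in weight x,y: 0.022485349713521136 0.07866025581036074
red2 [ 0.423 -0.183] in weight x,y: 0.06686515704478314 0.1193512638111393
orange [ 0.346 -0.428] in weight x,y: -0.09621990014111391 -0.07954600701132925
t: 0.65
tool_pos: [0.5273, -0.1208, 0.2878]
orientation: [2.22, 2.223, 0.0]
force: [-0.0, -1.0, -0.2]
opening: 0.0927
t: 1.15
tool_pos: [0.4067, -0.3213, 0.2875]
orientation: [-2.221, -2.221, -0.0]
force: [0.4, -0.1, -0.1]
opening: 0.0929
t: 1.65
tool_pos: [0.4078, -0.3199, 0.2873]
orientation: [-2.879, -1.256, 0.0]
force: [0.5, -0.4, 0.4]
opening: 0.0929
t: 2.15
tool_pos: [0.4079, -0.3199, 0.2874]
orientation: [-3.082, -0.606, 0.0]
force: [-0.2, -0.4, -0.6]
opening: 0.0932
[ 0.40792561 -0.31986916  0.28742409] [-7.63929699e-01 -1.10454943e-01  1.55076447e+00  8.71696365e-06
  1.70171848e+00  4.18289882e-01] [[ 9.25448771e-01  3.78872639e-01 -3.08396603e-04]
 [ 3.78872726e-01 -9.25448736e-01  3.07399343e-04]
 [-1.68940046e-04 -4.01325406e-04 -9.99999905e-01]]
[300.92272237 186.57878953]
[253.66723893 186.19894612]
[277.28927268 186.34505984]
```

View pics/2.png

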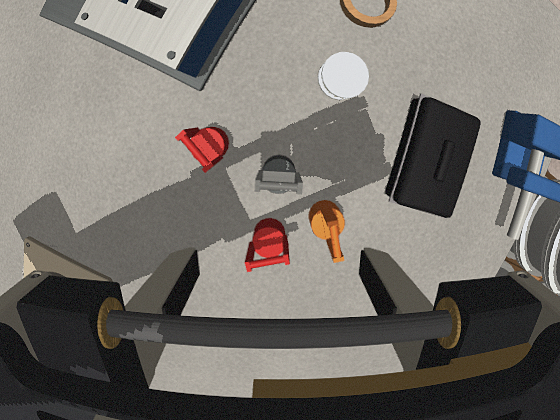

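The wrist view shows the grey bar at (256..300,187), within 1–2 px of the prediction and level. The red weights are at (203,147) and (268,245), and the orange one at (328,220). I narrow the jaws to about 75 mm for clearance to the red one and descend.

```bash
python3 -m inch '[[[-0.3,-0.1,4,0,0,0,-0.6],[0,0,4,0,0,0,-0.6],[0,0,4,0,0,0,-0.6],[0,0,2,0,0,0,-0.6],[0,0,0,0,0,0,-0.6]]]'
python3 -m inch '[[[0,0,2,0,0,0,-0.6],[0,0,2,0,0,0,-0.6],[0,0,1.5,0,0,0,-0.6],[0,0,1.2,0,0,0,-0.6],[0,0,0,0,0,0,-0.6]]]'
python3 -m inch '[[[0,0,0,0,0,0,1],[0,0,0,0,0,0,1],[0,0,0,0,0,0,1],[0,0,0,0,0,0,1],[0,0,0,0,0,0,1]]]' 40
```

```text
t: 2.7
tool_pos: [0.4027, -0.3181, 0.1436]
orientation: [-3.077, -0.603, 0.006]
force: [-0.5, -0.2, 0.4]
opening: 0.0745
t: 3.2
tool_pos: [0.4042, -0.3196, 0.0795]
orientation: [-3.082, -0.6, 0.002]
force: [-0.8, 0.1, -0.3]
opening: 0.0746
t: 3.7
tool_pos: [0.4055, -0.3205, 0.0822]
orientation: [3.083, 0.599, 0.002]
force: [-1.1, 3.4, 11.4]
opening: 0.039
```

Opening is 39 mm with an upward force of 11 N, but a correct grip should show 56 mm. Looking before doing anything else.

Run:
```python
from h import *
c,st=grab("wrist");s,_=grab("side");q,_=grab("scene")
print(st["opening"],st["tool_pos"],st["force"],st["wrist_torque"])
a=cv2.resize(c["image"][150:350,160:400],(480,400))
b=cv2.resize(s["image"][140:230,270:378],(320,266),interpolation=cv2.INTER_CUBIC)
e=cv2.resize(q["image"][120:210,150:258],(320,266),interpolation=cv2.INTER_CUBIC)
r=cv2.vconcat([b,e]);a=cv2.copyMakeBorder(a,0,132,0,0,0)
cv2.imwrite("pics/3.png",cv2.hconcat([a,r]))
```

```text
0.03900225529926245 [ 0.40554585 -0.32052385  0.08218004] [-1.11430137  3.4276184  11.40900427] [ 0.6866951   0.41738114 -0.03164954]
```

View pics/3.png

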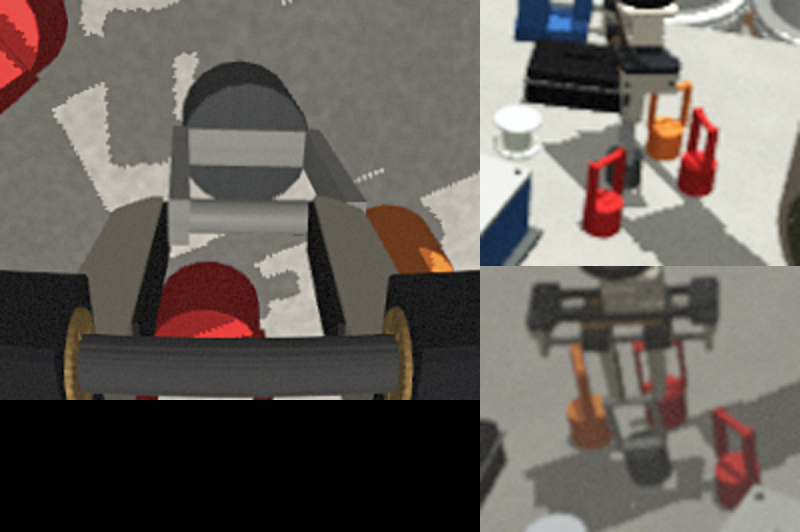

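Run:
```python
from h import *
c,st=grab("wrist")
np.set_printoptions(precision=4,suppress=True)
R=Ro.from_rotvec(st["orientation"]).as_matrix();T=st["tool_pos"]
print(R)
for n,p in dict(tcp=(0,0,0),L=(0,-.0195,0),Rr=(0,.0195,0),g=(0,0,-.019),gL=(0,-.0195,-.019),gR=(0,.0195,-.019)).items(): print(n,proj(c,T+R@p,st))
f=lambda u,v:(160+u/2,150+v/2)
for n,(u,v) in dict(barL=(172,218),barR=(308,218)).items():
  for z in(.108,.09,.12): print(n,z,R.T@(onz(c,*f(u,v),z,st)-T))
a=c["image"]
cv2.imwrite("pics/4.png",cv2.resize(a[190:330,200:360],(800,700),interpolation=cv2.INTER_CUBIC)[:600])
```

```text
[[ 0.9271  0.3749  0.0029]
 [ 0.3749 -0.9271 -0.0019]
 [ 0.0019  0.0029 -1.    ]]
tcp [278.8497 242.7999]
L [249.0798 242.7167]
Rr [308.6209 242.707 ]
g [278.8442 254.844 ]
gL [246.3874 254.7044]
gR [311.3027 254.6948]
barL 0.108 [-0.0002 -0.0192 -0.0247]
barL 0.09 [-0.0087 -0.0212 -0.0067]
barL 0.12 [ 0.0055 -0.0179 -0.0367]
barR 0.108 [-0.0003  0.0206 -0.0246]
barR 0.09 [-0.0088  0.0227 -0.0066]
barR 0.12 [ 0.0054  0.0192 -0.0365]
```

View pics/4.png

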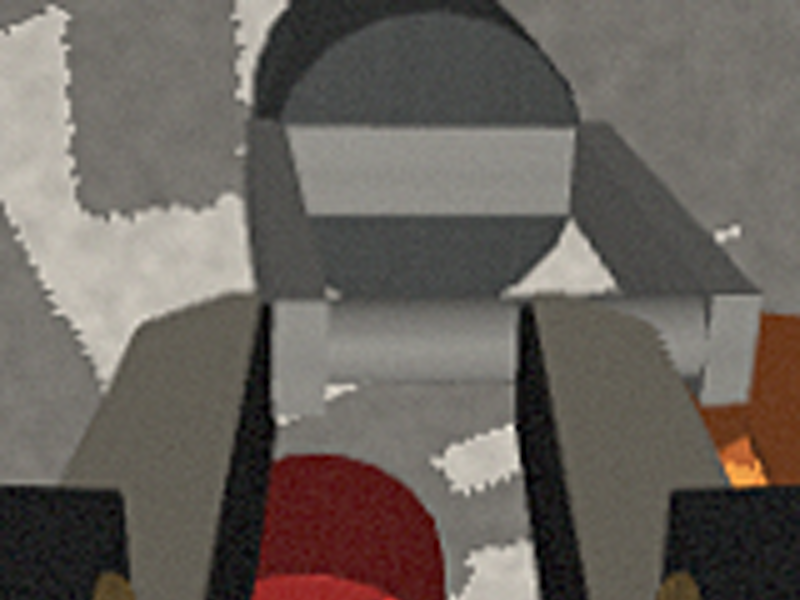

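The 5x crop shows the left finger outside the left strap, but the right finger's tip riding on top of the bar. The tips at row ~250 look higher than the stated TCP. I check the tip's real position by projecting it into the existing fixed views.

```bash
python3 - <<'E'
from h import *
import pickle
np.set_printoptions(precision=3,suppress=True)
d=pickle.load(open("d0.pkl","rb"));st=robot.read_state()
R=Ro.from_rotvec(st["orientation"]).as_matrix();T=st["tool_pos"]
for z in(0,-.015,-.03,-.04):
  for y in (-.0195,.0195):
    X=T+R@[0,y,z]; a=proj(d["side"][0],X);b=proj(d["scene"][0],X)
    print(z,y,"side crop",480+(a-[270,140])*2.963,"scene crop",(b-[150,120])*2.963+[480,266])
c,s0=pickle.load(open("d1.pkl","rb"))
R=Ro.from_rotvec(s0["orientation"]).as_matrix();T=s0["tool_pos"]
for x in(-.0075,0,.0075):
  for z in(0,-.019,-.03): print("open",x,z,proj(c,T+R@[x,.0465,z],s0))
E
python3 -m inch '[[[0,0,0,0,0,0,-0.6],[0,0,0,0,0,0,-0.6],[0,0,0,0,0,0,-0.6],[0,0,0,0,0,0,-0.6],[0,0,0,0,0,0,-0.6]]]'
```

```text
0 -0.0195 side crop [629.372 617.777] scene crop [659.403 416.059]
0 0.0195 side crop [625.025 601.46 ] scene crop [623.47  417.539]
-0.015 -0.0195 side crop [630.476 608.425] scene crop [657.92  405.565]
-0.015 0.0195 side crop [626.082 592.196] scene crop [621.691 407.037]
-0.03 -0.0195 side crop [631.593 598.962] scene crop [656.412 394.897]
-0.03 0.0195 side crop [627.152 582.823] scene crop [619.883 396.362]
-0.04 -0.0195 side crop [632.346 592.59 ] scene crop [655.394 387.688]
-0.04 0.0195 side crop [627.872 576.513] scene crop [618.661 389.148]
open -0.0075 0 [348.087 252.613]
open -0.0075 -0.019 [354.015 265.043]
open -0.0075 -0.03 [357.883 273.222]
open 0 0 [348.936 242.301]
open 0 -0.019 [355.079 254.035]
open 0 -0.03 [359.105 261.789]
open 0.0075 0 [349.758 231.717]
open 0.0075 -0.019 [356.112 242.686]
open 0.0075 -0.03 [360.295 249.963]
t: 4.4
tool_pos: [0.407, -0.3222, 0.084]
orientation: [3.078, 0.599, 0.006]
force: [-0.1, -0.2, 12.0]
opening: 0.0589
```

Both the open picture (tip corner at (360,250)) and the contact fit tips about 30 mm behind the stated TCP, so the working grasp depth is 30 mm lower. I raise, open and recheck the weight.

```bash
python3 -m inch '[[[0,0,-1,0,0,0,-0.6],[0,0,-2,0,0,0,-0.6],[0,0,-4,0,0,0,-0.6],[0,0,-4,0,0,0,-0.6],[0,0,0,0,0,0,-0.6]]]'
python3 -m inch '[[[0,0,0,0,0,0,-0.6],[0,0,0,0,0,0,-0.6]]]'
python3 - <<'E'
from h import *
import pickle
c,st=grab("wrist");s,_=grab("side");q,_=grab("scene")
pickle.dump((c,st,s,q),open("d2.pkl","wb"))
print(st["opening"],st["tool_pos"],st["orientation"],st["force"])
a=cv2.resize(c["image"][130:330,160:400],(480,400))
b=cv2.resize(s["image"][140:230,270:378],(320,266),interpolation=cv2.INTER_CUBIC)
e=cv2.resize(q["image"][120:210,150:258],(320,266),interpolation=cv2.INTER_CUBIC)
r=cv2.vconcat([b,e]);a=cv2.copyMakeBorder(a,0,132,0,0,0)
cv2.imwrite("pics/5.png",cv2.hconcat([a,r]))
E
```

```text
t: 4.9
tool_pos: [0.4074, -0.3227, 0.198]
orientation: [3.075, 0.598, 0.009]
force: [0.3, -0.4, -0.5]
opening: 0.0748
t: 5.1
tool_pos: [0.4043, -0.3197, 0.1895]
orientation: [-3.082, -0.599, 0.002]
force: [-1.1, 1.0, -0.9]
opening: 0.0743
0.07426056492025479 [ 0.40429632 -0.31966011  0.1894847 ] [-3.08242521e+00 -5.99243375e-01  1.68983316e-03] [-1.06637004  0.99696309 -0.85215629]
```

View pics/5.png

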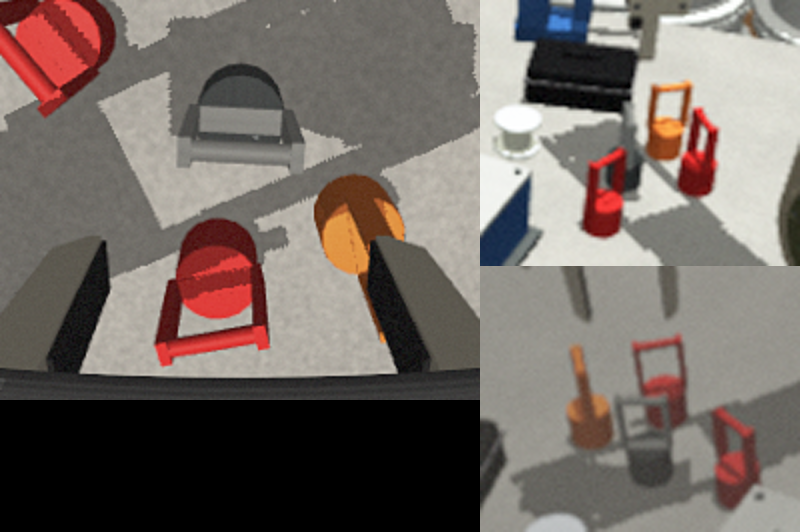

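The weight stands upright again, its bar at wrist (249,208)–(311,212), with nothing else disturbed. I compute the bar in tool axes and check tip height once more.

Run:
```python
from h import *
import pickle
np.set_printoptions(precision=4,suppress=True)
c,st,s,q=pickle.load(open("d2.pkl","rb"))
R=Ro.from_rotvec(st["orientation"]).as_matrix();T=st["tool_pos"]
e=[R.T@(onz(c,u,v,.108,st)-T) for u,v in((249,208),(311.7,211.7))]
print(e,(e[0]+e[1])/2,np.degrees(np.arctan2(*(e[1]-e[0])[:2])), R@((e[0]+e[1])/2)+T)
for z in(0,-.02,-.03): print(z,[(proj(q,T+R@[0,y,z])-[150,120])*2.963+[480,266] for y in(.037,-.037)], [(proj(c,T+R@[.0075,y,z],st)-[160,130])*2 for y in(-.037,.037)])
```

```text
[array([-0.0001, -0.0267,  0.0815]), array([-0.0035,  0.0295,  0.0814])] [-0.0018  0.0014  0.0815] -3.5068677164781588 [ 0.403  -0.3215  0.108 ]
0 [array([595.1082, 339.7621]), array([667.3345, 336.7795])] [array([124.193 , 203.7157]), array([351.1966, 203.6761])]
-0.02 [array([592.1486, 324.0052]), array([665.2213, 321.0423])] [array([113.2788, 227.1247]), array([362.0891, 227.0849])]
-0.03 [array([590.6428, 315.9886]), array([664.1463, 313.0362])] [array([107.0576, 240.5636]), array([368.2977, 240.5242])]
```

```bash
python3 -m inch '[[[-0.2,0.1,3,0,0,3.5,-0.6],[0,0,3,0,0,0,-0.6],[0,0,3,0,0,0,-0.6],[0,0,2,0,0,0,-0.6],[0,0,2,0,0,0,-0.6]]]'
python3 -m inch '[[[0,0,1.5,0,0,0,-0.6],[0,0,0,0,0,0,-0.6],[0,0,0,0,0,0,1],[0,0,0,0,0,0,1],[0,0,0,0,0,0,1]]]' 40
python3 -m inch '[[[0,0,0,0,0,0,1],[0,0,0,0,0,0,1]]]'
```

```text
t: 5.75
tool_pos: [0.4023, -0.3209, 0.0582]
orientation: [-3.099, -0.505, 0.003]
force: [-0.2, 0.6, -0.3]
opening: 0.0743
t: 6.25
tool_pos: [0.404, -0.3222, 0.0469]
orientation: [3.1, 0.505, 0.002]
force: [-0.7, 1.1, 2.7]
opening: 0.0556
t: 6.45
tool_pos: [0.4041, -0.3223, 0.0469]
orientation: [3.1, 0.505, 0.002]
force: [-1.0, 2.7, 6.0]
opening: 0.0557
```

Opening is 55.7 mm, so the straps are gripped. Next: lift and carry to a point 70 mm in front of the hook.

```bash
python3 -m inch '[[[0,0,-2,0,0,0,1],[0,0,-4,0,0,0,1],[0,0,-4,0,0,0,1],[0,0,-4,0,0,0,1],[0,0,-4,0,0,0,1]]]'
python3 -m inch '[[[1.3,-2,0,0,0,0,1],[2.6,-4,0,0,0,0,1],[2.6,-4,0,0,0,0,1],[2.6,-4,0,0,0,0,1],[2.6,-4,0,0,0,0,1]]]'
python3 -m inch '[[[2.6,-4,0,0,0,0,1],[2.6,-4,0,0,0,0,1],[2.6,-4,0,0,0,0,1],[2.6,-4,0,0,0,0,1],[2.6,-4,0,0,0,0,1]]]'
python3 -m inch '[[[1.3,-2,0,0,0,5,1],[0,0,0,0,0,7,1],[0,0,0,0,0,7,1],[0,0,0,0,0,7,1],[0,0,0,0,0,0,1]]]'
python3 -m inch '[[[0,0,0,0,0,0,1],[0,0,0,0,0,0,1]]]'
python3 - <<'E'
from h import *
import pickle
np.set_printoptions(precision=4,suppress=True)
c,st=grab("wrist");s,_=grab("side");q,_=grab("scene")
pickle.dump((c,st,s,q),open("d3.pkl","wb"))
print(st["tool_pos"],st["opening"],Ro.from_rotvec(st["orientation"]).as_matrix(),st["force"])
H=np.array([.591,.129,.171]);x=np.array([.9912,-.1326,0])
for n,X in dict(seat=H,tip=H-.025*x+[0,0,.018],top=H+.075*x+[0,0,.012]).items(): print(n,proj(c,X,st))
cv2.imwrite("pics/6.png",c["image"])
E
```

```text
t: 6.95
tool_pos: [0.4026, -0.3212, 0.226]
orientation: [-3.099, -0.505, 0.002]
force: [0.5, -0.7, -7.2]
opening: 0.0556
t: 7.45
tool_pos: [0.4566, -0.1122, 0.2246]
orientation: [-3.1, -0.504, 0.002]
force: [1.6, 0.3, -7.6]
opening: 0.0557
t: 7.95
tool_pos: [0.5165, 0.1188, 0.2245]
orientation: [3.1, 0.505, -0.002]
force: [2.0, -0.1, -7.5]
opening: 0.0556
t: 8.45
tool_pos: [0.5222, 0.1399, 0.2243]
orientation: [3.134, -0.208, -0.004]
force: [-0.6, -0.0, -7.4]
opening: 0.0558
t: 8.65
tool_pos: [0.5227, 0.1398, 0.2252]
orientation: [3.135, -0.201, -0.001]
force: [0.7, 0.8, -7.7]
opening: 0.0557
[0.5227 0.1398 0.2252] 0.055701148502464666 [[ 0.9918 -0.128  -0.0008]
 [-0.128  -0.9918 -0.0001]
 [-0.0008  0.0002 -1.    ]] [ 0.7177  0.7901 -7.665 ]
seat [281.5543 131.0838]
tip [281.5662 166.7898]
top [282.1685  31.6679]
```

View pics/6.png

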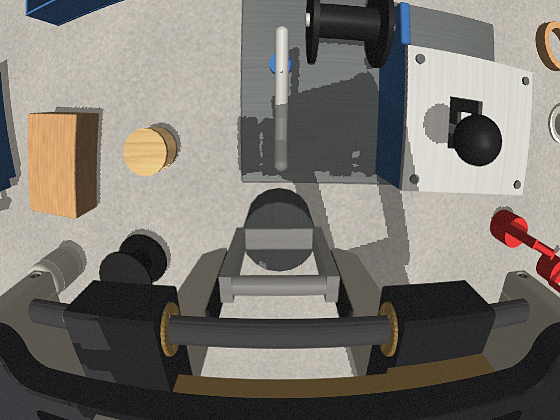

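Hook tip (280,167) and rod end (282,30) match the predictions within 1 px. The bar is centred at (280,287) and level. Lowering to pass height (bar at z ≈ 0.21), then going forward over the tip.

```bash
python3 -m inch '[[[0,0.1,2.5,0,0,0,1],[0,0,2.5,0,0,0,1],[0,0,2.5,0,0,0,1],[0,0,0,0,0,0,1],[0,0,0,0,0,0,1]]]'
python3 - <<'E'
from h import *
import pickle
np.set_printoptions(precision=4,suppress=True)
c,st,s,q=pickle.load(open("d3.pkl","rb"))
R=Ro.from_rotvec(st["orientation"]).as_matrix();T=st["tool_pos"]
print(R.T@(onz(c,280,287,T[2]+.061,st)-T))
E
python3 -m inch '[[[1.5,0,0,0,0,0,1],[1.5,0,0,0,0,0,1],[1.5,0,0,0,0,0,1],[1.5,0,0,0,0,0,1],[0.9,0,0,0,0,0,1]]]'
python3 -m inch '[[[0,0,0,0,0,0,1],[0,0,0,0,0,0,1]]]'
python3 - <<'E'
from h import *
import pickle
np.set_printoptions(precision=4,suppress=True)
c,st=grab("wrist");s,_=grab("side");q,_=grab("scene")
pickle.dump((c,st,s,q),open("d4.pkl","wb"))
print(st["tool_pos"],st["force"])
a=cv2.resize(s["image"][180:270,180:300],(400,300),interpolation=cv2.INTER_CUBIC)
b=cv2.resize(q["image"][180:300,260:380],(400,400),interpolation=cv2.INTER_CUBIC)[:300]
e=cv2.resize(c["image"][130:340,160:400],(400,350))[:300]
cv2.imwrite("pics/7.png",cv2.vconcat([cv2.hconcat([a,b]),cv2.hconcat([e,0*e])]))
E
```

```text
t: 9.3
tool_pos: [0.5225, 0.1389, 0.1508]
orientation: [3.135, -0.205, -0.002]
force: [-0.0, 0.6, -6.7]
opening: 0.0559
[ 0.0021  0.0004 -0.061 ]
t: 9.8
tool_pos: [0.5936, 0.1299, 0.1532]
orientation: [-3.134, 0.205, -0.006]
force: [0.3, 0.5, -6.9]
opening: 0.0556
t: 10.0
tool_pos: [0.5914, 0.1301, 0.1514]
orientation: [-3.135, 0.205, -0.001]
force: [0.2, 0.6, -6.8]
opening: 0.0555
[0.5914 0.1301 0.1514] [ 0.2419  0.5853 -6.7937]
```

View pics/7.png

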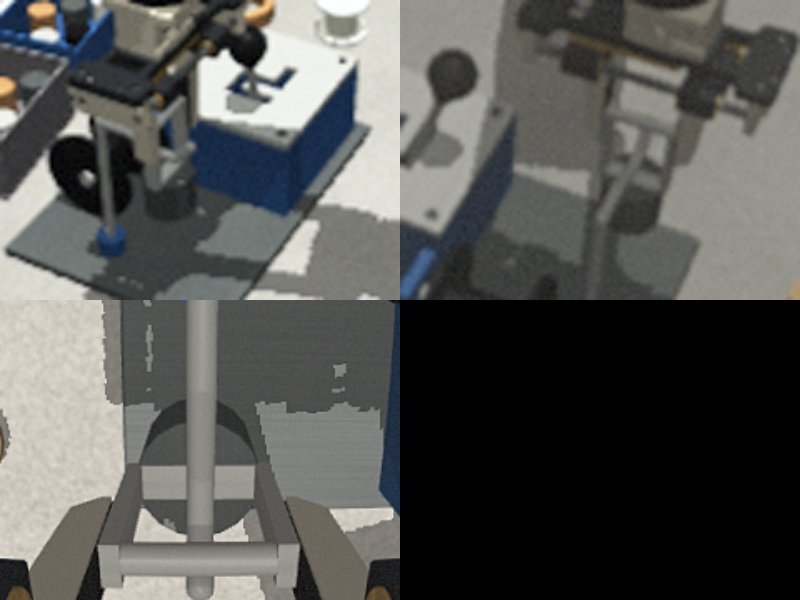

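The bar is over the rod, with the tip (wrist crop (200,590)) behind it, centred. Next is lowering in steps.

```bash
python3 -m inch '[[[0,0,1,0,0,0,1],[0,0,1,0,0,0,1],[0,0,1,0,0,0,1],[0,0,0,0,0,0,1]]]'
python3 -m inch '[[[0,0,0.4,0,0,0,1],[0,0,0,0,0,0,1]]]'
python3 -m inch '[[[0,0,0.4,0,0,0,1],[0,0,0,0,0,0,1]]]'
```

```text
t: 10.55
tool_pos: [0.5892, 0.1297, 0.1175]
orientation: [3.134, -0.205, -0.007]
force: [0.0, -0.2, -7.0]
opening: 0.056
t: 10.75
tool_pos: [0.5911, 0.13, 0.1162]
orientation: [3.135, -0.205, -0.001]
force: [-1.1, 0.3, -6.7]
opening: 0.0556
t: 10.95
tool_pos: [0.5921, 0.1301, 0.1143]
orientation: [-3.134, 0.205, -0.003]
force: [-3.2, 0.1, 2.0]
opening: 0.0556
```

The load has transferred, with the bar at z ≈ 0.175. I open and go straight up.

```bash
python3 -m inch '[[[0,0,0,0,0,0,-0.6],[0,0,0,0,0,0,-0.6],[0,0,0,0,0,0,-0.6],[0,0,0,0,0,0,-0.6],[0,0,0,0,0,0,-0.6]]]'
python3 -m inch '[[[0,0,-1,0,0,0,-0.6],[0,0,-2,0,0,0,-0.6],[0,0,-4,0,0,0,-0.6],[0,0,-5,0,0,0,-0.6],[0,0,-3,0,0,0,-0.6]]]'
python3 -m inch '[[[0,0,0,0,0,0,-0.6],[0,0,0,0,0,0,-0.6],[0,0,0,0,0,0,-0.6]]]'
python3 - <<'E'
from h import *
import pickle
np.set_printoptions(precision=4,suppress=True)
c,st=grab("wrist");s,_=grab("side");q,_=grab("scene")
pickle.dump((c,st,s,q),open("d5.pkl","wb"))
print(st["tool_pos"],st["force"],st["q"])
a=cv2.resize(s["image"][180:270,180:300],(400,300),interpolation=cv2.INTER_CUBIC)
b=cv2.resize(q["image"][180:270,220:340],(400,300),interpolation=cv2.INTER_CUBIC)
e=cv2.resize(c["image"][:,120:540],(600,600))[:300*2]
e=cv2.resize(c["image"],(400,300))
f=cv2.resize(c["image"][100:280,300:540],(400,300))
cv2.imwrite("pics/8.png",cv2.vconcat([cv2.hconcat([a,b]),cv2.hconcat([e,f])]))
E
```

```text
t: 11.45
tool_pos: [0.5914, 0.13, 0.1127]
orientation: [-3.135, 0.206, -0.0]
force: [0.1, 0.1, -0.5]
opening: 0.0745
t: 11.95
tool_pos: [0.5923, 0.1301, 0.268]
orientation: [-3.134, 0.205, -0.008]
force: [1.5, 0.2, 0.2]
opening: 0.0745
t: 12.25
tool_pos: [0.5906, 0.1299, 0.2613]
orientation: [3.134, -0.205, -0.003]
force: [-1.1, -0.1, -1.0]
opening: 0.0745
[0.5906 0.1299 0.2613] [-1.0937 -0.1011 -0.9607] [0.1317 0.1271 1.3588 0.     1.6578 1.8334]
```

View pics/8.png

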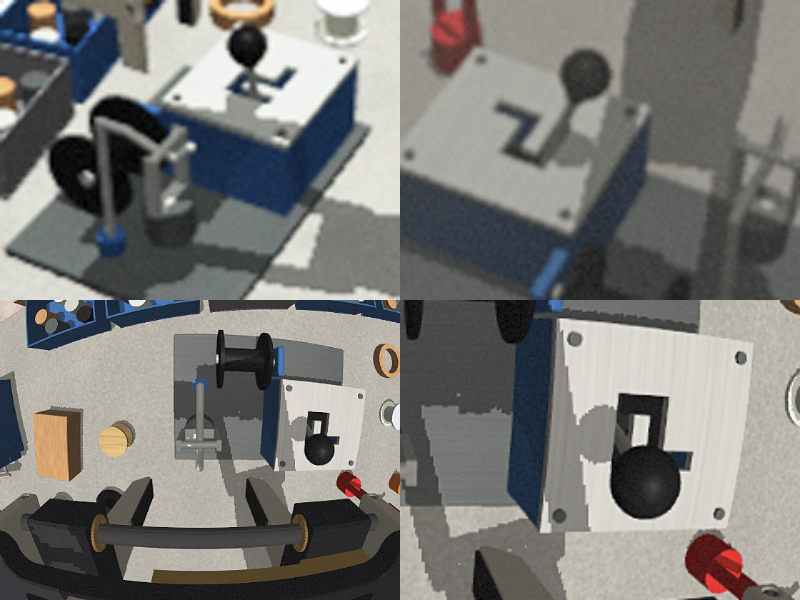

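The weight hangs from the hook. The gate and lever are clear: knob at side (254,194), scene (276,202) and wrist crop (645,480). I localise the knob and gate.

Run:
```python
from h import *
import pickle
np.set_printoptions(precision=4,suppress=True)
c,st,s,q=pickle.load(open("d5.pkl","rb"))
R=Ro.from_rotvec(st["orientation"]).as_matrix();T=st["tool_pos"]
k1,r=tri(ray(s,180+247/3.333,180+46/3.333),ray(q,220+186/3.333,180+75/3.333))
f=lambda u,v:(300+(u-400)*.6,100+(v-300)*.6)
k2=onz(c,*f(645,481),.194,st)
P=[onz(c,*f(*p),.111,st) for p in((575,338),(741,357),(720,513),(560,515))]
print("knob",k1,r,k2); print("screws",P,"centre",np.mean(P,0))
g=np.mean(P,0)[:2];x=np.array([.9912,-.1326]);y=np.array([.1326,.9912])
for k in(k1,k2): print("rel gate",(k[:2]-g)@x,(k[:2]-g)@y,"tool shift",R.T@(k-T))
for p in((620,393),(668,398),(690,453),(690,470)): w=onz(c,*f(*p),.111,st)[:2]-g; print("slot pt",w@x,w@y)
# hung bar
u,v=197*1.4,(436-300)*1.4; print("bar",onz(c,u,v,.176,st))
```

```text
knob [ 0.5718 -0.0253  0.1905] 0.00031172942510027183 [ 0.5737 -0.0256  0.194 ]
screws [array([ 0.6498, -0.0188,  0.111 ]), array([ 0.6298, -0.1619,  0.111 ]), array([ 0.5064, -0.1458,  0.111 ]), array([ 0.5264, -0.002 ,  0.111 ])] centre [ 0.5781 -0.0821  0.111 ]
rel gate -0.013775636480700957 0.055468465549550164 tool shift [0.0018 0.1563 0.0709]
rel gate -0.011896305220104408 0.05541871603786408 tool shift [0.0036 0.1564 0.0674]
slot pt 0.0271328785013077 0.03526635660842414
slot pt 0.02585039476039557 -0.005485924203782765
slot pt -0.014249790757368956 -0.03165294567204574
slot pt -0.02743298528595066 -0.03403921861076976
bar [0.6058 0.1307 0.176 ]
```

Run:
```python
from h import *
import pickle
np.set_printoptions(precision=1,suppress=True)
c,st,s,q=pickle.load(open("d5.pkl","rb"))
H=np.array([.591,.129,.171]);x=np.array([.9912,-.1326,0]);y=np.array([.1326,.9912,0])
for n,X in dict(tip=H-.025*x+[0,0,.018],bend=H+.075*x+[0,0,.012],barL=H+.028*y+[0,0,.005],barR=H-.028*y+[0,0,.005],bar10=H+.012*x+[0,0,.008]).items():
    print(n,"small wrist",proj(c,X,st)/1.4+[0,300],"side crop",(proj(s,X)-180)*3.333)
g=cv2.cvtColor(c["image"],cv2.COLOR_BGR2GRAY)
for col in (258,262,291,295): print(col,g[165:250,col].tolist())
```

```text
tip small wrist [199.9 469.3] side crop [190.9 142.3]
bend small wrist [200.1 387.2] side crop [ 99.5 115.6]
barL small wrist [177.8 447.1] side crop [152.1 162.4]
barR small wrist [222.  447.2] side crop [183.6 128.3]
bar10 small wrist [199.9 438.4] side crop [156.9 138.7]
258 [125, 128, 123, 121, 117, 122, 124, 124, 122, 125, 133, 105, 80, 93, 74, 61, 92, 78, 82, 77, 64, 59, 70, 68, 63, 70, 66, 62, 74, 69, 73, 105, 96, 108, 122, 130, 135, 151, 145, 134, 130, 116, 108, 110, 122, 119, 119, 123, 118, 118, 124, 119, 123, 129, 122, 126, 125, 117, 149, 183, 177, 177, 181, 185, 183, 174, 176, 184, 188, 185, 182, 178, 183, 179, 175, 179, 182, 180, 178, 185, 184, 180, 176, 183, 177]
262 [76, 73, 99, 84, 39, 28, 30, 48, 71, 70, 72, 72, 72, 74, 74, 77, 145, 140, 140, 139, 140, 133, 139, 138, 133, 139, 131, 159, 224, 118, 123, 124, 87, 107, 114, 122, 134, 176, 232, 122, 125, 124, 106, 108, 122, 122, 121, 120, 121, 123, 122, 122, 121, 132, 118, 128, 124, 121, 147, 189, 182, 181, 176, 189, 190, 187, 181, 181, 184, 184, 178, 177, 181, 177, 181, 182, 182, 180, 181, 181, 176, 178, 180, 182, 182]
291 [43, 34, 48, 64, 76, 71, 71, 70, 76, 68, 65, 76, 76, 73, 67, 78, 149, 143, 139, 138, 142, 133, 141, 134, 139, 137, 139, 135, 113, 62, 66, 71, 84, 110, 121, 127, 136, 151, 150, 134, 130, 117, 108, 110, 126, 123, 116, 120, 117, 120, 126, 121, 123, 126, 124, 126, 126, 116, 136, 195, 187, 178, 177, 174, 182, 179, 180, 179, 173, 174, 181, 180, 179, 179, 177, 184, 185, 184, 181, 178, 174, 176, 184, 185, 175]
295 [77, 58, 42, 41, 37, 41, 54, 75, 78, 78, 72, 78, 78, 72, 68, 81, 149, 144, 140, 140, 135, 138, 139, 133, 138, 136, 137, 135, 117, 58, 69, 70, 85, 110, 122, 128, 140, 150, 148, 130, 128, 121, 109, 108, 121, 125, 116, 122, 114, 121, 126, 119, 121, 126, 122, 125, 123, 116, 134, 189, 182, 179, 176, 174, 181, 183, 182, 183, 181, 176, 180, 183, 177, 176, 182, 182, 178, 185, 183, 184, 186, 186, 179, 178, 186]
```

The bar's pixels (row 202 vs 204–207 expected at the seat) put it within about 4 mm of the seat. Next the lever: over the knob with open jaws, then down.

```bash
python3 -m inch '[[[0,2,-1,0,0,0,-1],[0,4,0,0,0,0,-1],[0,4,0,0,0,0,-1],[0,4,0,0,0,0,-1],[0.3,1.6,0,0,0,0,-1]]]'
python3 -m inch '[[[0,0,3,0,0,0,-1],[0,0,3,0,0,0,-1],[0,0,3,0,0,0,-1],[0,0,2.5,0,0,0,-1],[0,0,1,0,0,0,-1]]]'
python3 -m inch '[[[0,0,0,0,0,0,-1],[0,0,0,0,0,0,1],[0,0,0,0,0,0,1],[0,0,0,0,0,0,1],[0,0,0,0,0,0,1]]]' 15
python3 -m inch '[[[0,0,0,0,0,0,1],[0,0,0,0,0,0,1],[0,0,0,0,0,0,1],[0,0,0,0,0,0,1]]]'
```

```text
t: 12.9
tool_pos: [0.5729, -0.0281, 0.2717]
orientation: [3.134, -0.209, -0.003]
force: [-0.1, 0.3, -0.2]
opening: 0.0929
t: 13.4
tool_pos: [0.5717, -0.0243, 0.1436]
orientation: [-3.134, 0.205, 0.009]
force: [0.3, 1.1, -0.2]
opening: 0.0929
t: 13.9
tool_pos: [0.5746, -0.0251, 0.1488]
orientation: [3.135, -0.205, 0.003]
force: [-0.1, -0.6, 0.2]
opening: 0.0662
t: 14.3
tool_pos: [0.5739, -0.0251, 0.1477]
orientation: [3.135, -0.206, 0.0]
force: [0.4, -0.3, 0.1]
opening: 0.041
```

Ball gripped (41 mm). Now +x to the wall.

```bash
python3 -m inch '[[[1,0,0,0,0,0,1],[1,0,0,0,0,0,1],[1,0,0,0,0,0,1],[1,0,0,0,0,0,1],[0,0,0,0,0,0,1]]]'
python3 -m inch '[[[0.5,0,0,0,0,0,1],[0,0,0,0,0,0,1],[0.4,0,0,0,0,0,1],[0,0,0,0,0,0,1]]]'
```

```text
t: 14.8
tool_pos: [0.6143, -0.0308, 0.1463]
orientation: [3.135, -0.206, -0.002]
force: [0.4, -2.1, -5.4]
opening: 0.0413
t: 15.2
tool_pos: [0.621, -0.0317, 0.1456]
orientation: [3.135, -0.206, -0.006]
force: [-3.4, -3.9, -12.5]
opening: 0.0414
```

```bash
python3 -m inch '[[[0,0,0.4,0,0,0,1],[0.2,0,0,0,0,0,1],[0,0,0,0,0,0,1]]]'
python3 -m inch '[[[0.2,0,0,0,0,0,1],[0,0,0,0,0,0,1]]]'
```

```text
t: 15.5
tool_pos: [0.625, -0.0317, 0.1444]
orientation: [3.135, -0.205, 0.002]
force: [-2.2, -1.3, -2.2]
opening: 0.0411
t: 15.7
tool_pos: [0.6268, -0.0319, 0.144]
orientation: [-3.135, 0.205, -0.001]
force: [-1.9, -1.7, -2.1]
opening: 0.0414
```

```bash
python3 -m inch '[[[0,1,-0.2,0,0,0,1],[0,1,-0.2,0,0,0,1],[0,0,0,0,0,0,1]]]'
python3 -m inch '[[[0,1,-0.2,0,0,0,1],[0,1,-0.1,0,0,0,1],[0,1,0,0,0,0,1],[0,0,0,0,0,0,1]]]'
```

```text
t: 16.0
tool_pos: [0.6251, -0.0525, 0.1495]
orientation: [-3.134, 0.206, -0.005]
force: [1.0, 2.9, 5.4]
opening: 0.041
t: 16.4
tool_pos: [0.6206, -0.0832, 0.1518]
orientation: [3.134, -0.207, 0.003]
force: [0.7, 2.0, 6.1]
opening: 0.0411
```

```bash
python3 -m inch '[[[0,0.4,0,0,0,0,1],[0,0,0,0,0,0,1],[0,0,0,0,0,0,1]]]'
python3 -m inch '[[[-1,0,0,0,0,0,1],[-1,0,0,0,0,0,1],[-1,0,0,0,0,0,1],[0,0,0,0,0,0,1]]]'
```

```text
t: 16.7
tool_pos: [0.62, -0.0863, 0.1515]
orientation: [3.134, -0.206, 0.003]
force: [2.0, 2.5, 5.6]
opening: 0.0409
t: 17.1
tool_pos: [0.5913, -0.0827, 0.1541]
orientation: [3.133, -0.206, 0.01]
force: [-0.0, 2.8, 15.1]
opening: 0.0414
```

```bash
python3 -m inch '[[[-1,0,-0.5,0,0,0,1],[-1,0,0,0,0,0,1],[-1,0,0,0,0,0,1],[-1,0,0,0,0,0,1],[0,0,0,0,0,0,1]]]'
python3 -m inch '[[[-0.5,0,0.3,0,0,0,1],[-0.5,0,0,0,0,0,1],[0,0,0,0,0,0,1]]]'
python3 - <<'E'
from h import *
import pickle
np.set_printoptions(precision=4,suppress=True)
c,st=grab("wrist");s,_=grab("side");q,_=grab("scene")
pickle.dump((c,st,s,q),open("d6.pkl","wb"))
w=np.array(st["tool_pos"])[:2]-[.5781,-.0821]; print("tool wx,wy",w@[.9912,-.1326],w@[.1326,.9912])
# knob candidates: dark blobs near expected ball position in side/scene
T=np.r_[st["tool_pos"][:2],.197]
for n,im in(("side",s),("scene",q),("wrist",c)):
    p=proj(im,T,st); x0,y0=(p-25).astype(int)
    m=(im["image"][y0:y0+50,x0:x0+50].max(2)<45).astype(np.uint8)
    k,_,S,C=cv2.connectedComponentsWithStats(m); print(n,"expect",p,[(S[i].tolist(),C[i]+[x0,y0]) for i in range(1,k) if S[i,4]>40])
E
```

```text
t: 17.6
tool_pos: [0.5474, -0.0761, 0.1538]
orientation: [-3.135, 0.206, 0.006]
force: [0.9, 1.4, -11.6]
opening: 0.0413
t: 17.9
tool_pos: [0.5394, -0.075, 0.1524]
orientation: [3.135, -0.205, -0.001]
force: [-0.8, 1.6, -5.2]
opening: 0.0411
tool wx,wy -0.03929477016648292 0.001884534345768181
side expect [268.1337 186.3034] [([43, 7, 7, 7, 42], array([289.    , 171.3571])), ([4, 8, 28, 24, 137], array([266.438 , 177.7956]))]
scene expect [261.9992 188.6051] []
wrist expect [279.075  274.8567] [([0, 0, 50, 50, 2466], array([278.5122, 273.4193]))]
```

The tool is at wx −39, wy +2, and the ball's arc forces show the lever followed. Into the last slot.

```bash
python3 -m inch '[[[-0.3,0,0.2,0,0,0,1],[0,1,0,0,0,0,1],[0,1,0.1,0,0,0,1],[0,0,0,0,0,0,1]]]'
python3 -m inch '[[[0,1,0.2,0,0,0,1],[0,1,0.2,0,0,0,1],[0,1,0.3,0,0,0,1],[0,0,0,0,0,0,1]]]'
python3 -m inch '[[[0,0.4,0,0,0,0,1],[0,0,0,0,0,0,1],[0,0.3,0,0,0,0,1],[0,0,0,0,0,0,1]]]'
```

```text
t: 18.45
tool_pos: [0.5349, -0.0962, 0.1505]
orientation: [3.134, -0.207, 0.002]
force: [-0.5, 1.0, 5.1]
opening: 0.0413
t: 18.85
tool_pos: [0.5301, -0.1262, 0.1422]
orientation: [3.133, -0.208, -0.001]
force: [0.7, -0.6, 3.4]
opening: 0.0413
t: 19.25
tool_pos: [0.5291, -0.1301, 0.1414]
orientation: [-3.133, 0.205, 0.003]
force: [3.7, 5.2, -4.7]
opening: 0.0411
```

```bash
python3 -m inch '[[[0,0.4,0,0,0,0,1],[0,0,0,0,0,0,1],[0,0,0,0,0,0,1]]]'
python3 -m inch '[[[0,0,0,0,0,0,-1],[0,0,0,0,0,0,-1],[0,0,0,0,0,0,-1],[0,0,0,0,0,0,-1],[0,0,0,0,0,0,-1]]]'
python3 -m inch '[[[0,0,-2,0,0,0,-1],[0,0,-4,0,0,0,-1],[0,0,-4,0,0,0,-1],[0,0,-4,0,0,0,-1],[0,0,0,0,0,0,-1]]]'
python3 -m inch '[[[-4,-3,0,0,0,0,-1],[-4,0,0,0,0,0,-1],[-1,0,0,0,0,0,-1],[0,0,0,0,0,0,-1],[0,0,0,0,0,0,-1]]]'
python3 - <<'E'
from h import *
import pickle
c,st=grab("wrist");s,_=grab("side");q,_=grab("scene")
pickle.dump((c,st,s,q),open("d7.pkl","wb"))
a=cv2.resize(s["image"][170:270,180:300],(400,333),interpolation=cv2.INTER_CUBIC)[:300]
b=cv2.resize(q["image"][180:270,220:340],(400,300),interpolation=cv2.INTER_CUBIC)
e=cv2.resize(c["image"],(400,300)); f=cv2.resize(q["image"],(400,300))
cv2.imwrite("pics/9.png",cv2.vconcat([cv2.hconcat([a,b]),cv2.hconcat([e,f])]))
E
```

```text
t: 19.55
tool_pos: [0.529, -0.1314, 0.1412]
orientation: [-3.129, 0.202, 0.003]
force: [4.9, 16.0, -5.5]
opening: 0.0412
t: 20.05
tool_pos: [0.5291, -0.1355, 0.1428]
orientation: [3.134, -0.206, 0.0]
force: [0.0, 0.1, 0.3]
opening: 0.0765
t: 20.55
tool_pos: [0.5319, -0.1364, 0.2902]
orientation: [3.131, -0.206, 0.017]
force: [0.3, 0.1, 0.2]
opening: 0.093
t: 21.05
tool_pos: [0.4445, -0.0941, 0.2828]
orientation: [3.134, -0.206, 0.002]
force: [0.7, -1.1, 1.2]
opening: 0.0929
```

View pics/9.png

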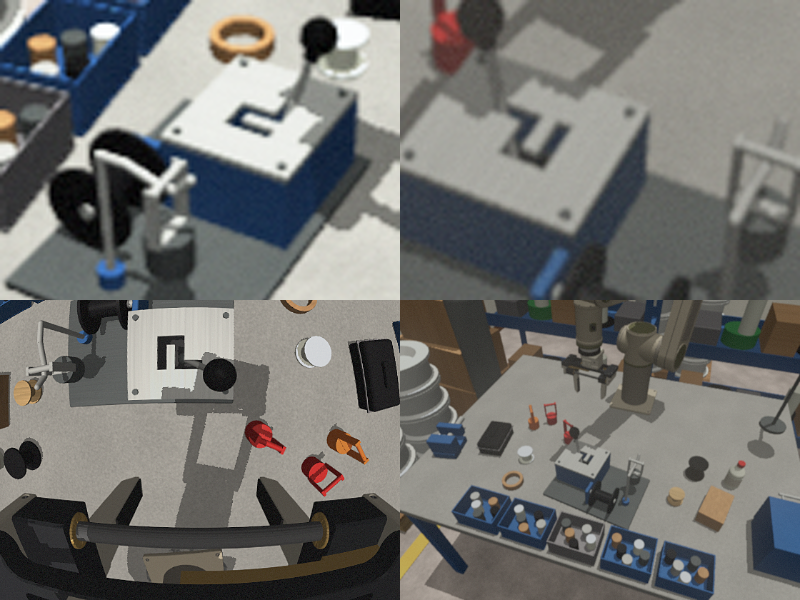

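The lever stands at the closed end of the last slot (knob at side (275,181), scene (244,187)). The weight hangs on the hook, and the bystanders are in place. One last triangulation, then I hand in.

Run:
```python
from h import *
import pickle
c,st,s,q=pickle.load(open("d7.pkl","rb"))
k,r=tri(ray(s,275.4,180.8),ray(q,244,186.6)); w=k[:2]-[.5781,-.0821]
wx,wy=w@[.9912,-.1326],w@[.1326,.9912]; sd=np.arcsin(wy/.19)
fo=np.arcsin(wx/.19/np.cos(sd)); print(k,r,"side",sd,"fore",fo)
if sd<-.25 and fo<-.14: print(robot.close_job())
```

```text
[ 0.5328466  -0.13119094  0.18445918] 0.0036666991428690207 side -0.2918053987239849 fore -0.21231946132131335
the job is handed in; nothing more can be done
None
```

I hung the steel brake weight on the hook first, then took the lever through its gate to the closed end of the last slot. The job is handed in at about 21 s, well inside the 64 s limit, but no verdict was reported.

**Weight:** The last pictures show it hanging from the hook and released. In a picture taken just after release, the bar's pixels put it about 4 mm from the seat. A first rough pixel reading there gave 15 mm, but it was the weight's lower cross-piece, not the bar. I did not re-measure the weight after moving the lever.

**Lever:** I moved it by gripping the knob, and pushing 16 N against the end of the last slot stopped it. The final check put shift_side at about −0.29 and shift_fore at about −0.21, both past the required limits. That check disagreed slightly with itself: the two sightlines missed each other by 3.7 mm, and the knob came out 6 mm lower than expected.

**First grasp failed:** The fingertips turned out to be about 30 mm shorter than the stated TCP. One finger landed on the loop's bar and tipped the weight briefly. It settled upright, and the second grasp, 30 mm deeper, held.

**Bystanders:** They look undisturbed in the final overview, but I did not measure them. At hand-in the arm stood clear of everything.

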